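# Draw a solder sucker's piston to bare its O-ring

## Robot

A 6-joint arm with a two-finger parallel gripper is mounted at the origin on the work surface. World frame = base frame: x ahead of the robot, y to its left, z up, the work surface at z = 0. Lengths are in mm, angles in rad, forces in N, time in s.
With the tool pointing down it reaches from about 400 to 925 mm from the base axis. Payload 12.5 kg.
Tool frame: the origin (TCP) lies on the centre line of the jaws, within the pads' length; the fingertips stand 14 mm ahead of it and the grasp point (between the pads) lies 5 mm behind it; z points along the fingers, x is the direction in which the jaws open and shut, and the axes are right-handed (so a half turn about z gives the same grasp; the last joint's range is limited). The gripper opens to 95 mm and grips with 3 to 60 N. Pads are 20 mm wide; open, the fingers measure 119 mm over their backs; the gripper's body (75 mm by 180 mm) begins 59 mm behind the grasp point.
Start: joints at [-1.235, 0.491, 1.559, -0, 1.092, -0.106], TCP at [267.255, -565, 191.761] pointing down, gripper open.
Joint ranges: [-3.1, 3.1], [-0.84, 2.19], [0.05, 2.79], [-1.13, 4.28], [0.06, 2.93], [-2.69, 2.69]. Speed limits (rad/s): [2.22, 2.22, 2.79, 3.14, 3.14, 3.14].

## Interface

Orientations are given as [roll, pitch, yaw] about the fixed x, y, z axes, in that order (R = Rz(yaw) Ry(pitch) Rx(roll)).
In Python, from cell import state, read_camera, job_done gives the robot as it stands.
- The arm moves only by the shell command python3 -m handwheel 'ROWS'. ROWS is JSON, a list of rows, each an object of numbers: "hand": the finger opening in m, from 0 to 0.0951; "x", "y", "z": the shift along the world's x, y, z in m; "spin": the turn about the world's z in units of 5 degrees (1.0 is 5 degrees). In form: [{"hand": .., "x": .., "y": .., "z": .., "spin": ..}, ...]. A call has 1 to 20 rows; each row is the pose to reach, as a shift and turn from the pose commanded when the call began; what a row does not reach only later rows make up. A row lasts 1/12 s, in which the tool goes at most 41.7 mm and 7.16 degrees, less where a joint would pass 70% of its speed; a pose out of reach is approached as far as the arm can. A call with a gripper value outside its range is refused whole. The fingers move at their own pace and stop on an object; the grip force is fixed at half the most. Time passes only in rows, so rows that repeat a pose let the fingers close. It gives the time, the measured TCP pose, the force and the opening at its end, in the units of the state.
- state(): the state, without advancing time (a new reading comes with each control period).
- read_camera(name): name is "scene" or "top" or "wrist"; returns a dict with "img" (480x640x3 uint8, red, green, blue), "fx", "fy", "cx", "cy" (pixels), "T" (4x4, takes a point from camera to world coordinates). Camera axes: x right, y down, z forward; pixel columns grow to the right and rows downward; lengths in mm; the calibration is good to about 2 mm. The wrist camera is an equidistant fisheye: a pixel r from the principal point sees the ray r / f radians off the axis. A picture is of the moment at which its call begins. There is no depth.
- job_done(): hands the job in, once; it reports no verdict.
The state is a dict: "t": time; "joints": joint angles; "qvel": joint speeds; "tau": joint torques, N m; "eef_pos": TCP position; "tcp_rot": TCP orientation; "ft_force": force on the tool from outside, world axes, zero at the start; "moment": the same for the moment, N m; "opening": opening from 0.0 (shut) to 1.0 (fully open).
Only numpy, scipy, OpenCV 4.12 (cv2) and the standard library are available. Lean on these libraries where they do the work, as an engineer would, in place of code of your own. Each camera call takes 0.05 s, during which the arm holds its last target. There are 200 camera calls.

## Task

The solder sucker clamped in the small bench vise is due for greasing. Take its piston by the yellow knob and draw it slowly and straight out along the barrel, without forcing it sideways in the bore, until the black O-ring stands about 10 mm clear above the mouth of the barrel while the lower part of the plunger stays in the bore. Finish while still holding it there, quite still, and leave everything else on the bench where it is.

Things in the scene. Friction and masses are not known exactly. Their poses are not given: they have to be found in the camera images.
- vise: Small black bench vise bolted to the bench (it cannot move): round foot 116 mm across, a steel ball head, and above it two jaws that clamp the solder sucker's barrel. Origin at the centre of the foot's underside, z up. Its head is locked tipped 20 degrees towards the vise's own -x side.
- barrel: Blue tube, 120 mm long, 32 mm outside, clamped in the vise, fixed. Origin at the centre of its open upper mouth; z points along the bore out of the mouth, 20 degrees from vertical, leaning to the vise's -x side. Bore 23 mm wide, 100 mm deep. Vise jaws end 75 mm below the mouth. On the -x side a trigger stands out to 26 mm from the axis, 28 to 62 mm below the mouth.
- piston: Loose piston in the barrel, 150 mm long, 80 to 170 g. Origin at its foot's centre, z towards the knob. White plunger, 22 mm thick, 0 to 48 mm above the foot; steel shaft, 10 mm thick, to 132 mm; yellow knob, a 26 mm cylinder, 132 to 150 mm. At the start its foot rests on the bore's floor and the knob's underside is 32 mm above the mouth. Nothing but weight resists the pull; let go, it slides back.
- oring (a point): Centre of the black O-ring (4 mm thick, in a groove of the white plunger), on the piston's axis 42 mm above its foot. It starts 58 mm below the barrel's mouth, hidden in the bore.
- knob (a point): Centre of the yellow knob, on the piston's axis 141 mm above its foot.
- nozzle: Bystander: the sucker's blue front end with a white tip, standing on its wide end, 32 mm in diameter, 68 mm tall. Origin at the centre of its underside.
- grease: Bystander: white grease pot with a red lid, 48 mm in diameter, 42 mm tall. Origin at the centre of its underside.
- cap: Bystander: blue rear cap of the sucker, a ring 35 mm in diameter and 16 mm tall with a 13 mm hole. Origin at the centre of its underside.
- driver: Bystander: screwdriver with an orange handle, lying on the bench, 170 mm long, 26 mm thick. Origin under its middle, x towards the tip.
- pendant: Opened teach pendant with a green circuit board, lying on the bench, fixed: 290 mm by 245 mm, 45 mm tall. Origin at the centre of its underside.
Things that resemble listed ones, but are neither listed nor needed, are in the scene too. What is meant by the vise is not turquoise, and is the smaller of those in its own colour.

How it is judged:
By the outcome, as a careful person would: the job done as asked, in the order asked, and still so for the second after the job is handed in, while the arm keeps its last pose, push and grip.
It also fails if it takes over 38 s, if anything falls off the work surface, if the arm or the gripper's body presses on something with over 40 N, if the wrist force passes 120 N, or if a joint passes its speed limit or range.

## Working session

There is one attempt and no reset: what is moved stays moved. The work goes in short steps, Python scripts to look and compute and a shell command to move; the robot and the scene stay as the last step left them, time stands still between calls to the robot, and variables do not carry over. Pictures are saved under pics/ and viewed, about 8 in all and at most 12, crops included, and the job is handed in when it is done.

```bash
mkdir -p pics
cat > h.py <<'E'
import numpy as np, cv2
from cell import state, read_camera, job_done
def ray(c,u,v):
    T=np.array(c["T"]);d=np.array([(u-c["cx"])/c["fx"],(v-c["cy"])/c["fy"],1.])
    d=T[:3,:3]@d; return T[:3,3],d/np.linalg.norm(d)
def proj(c,p):
    T=np.array(c["T"]);q=T[:3,:3].T@(np.array(p)-T[:3,3]);return c["fx"]*q[0]/q[2]+c["cx"],c["fy"]*q[1]/q[2]+c["cy"]
def tri(rs):
    A=np.zeros((3,3));b=np.zeros(3)
    for o,d in rs:
        M=np.eye(3)-np.outer(d,d);A+=M;b+=M@o
    p=np.linalg.solve(A,b);return p,[np.linalg.norm((np.eye(3)-np.outer(d,d))@(p-o)) for o,d in rs]
def save(n,img): cv2.imwrite("pics/"+n+".png",img[:,:,::-1])
E
python3 - <<'E'
from h import *
import pickle
cs={n:read_camera(n) for n in("scene","top")}
pickle.dump(cs,open("c0.pkl","wb"))
for n,c in cs.items(): save(n+"0",c["img"]);print(n,c["fx"],c["cx"],c["cy"],np.round(c["T"],3).tolist())
print(state())
E
```

```text
scene 590.0643420238852 328.1429263122512 255.29459317034846 [[0.508, 0.621, -0.596, 1304.129], [0.861, -0.355, 0.365, -409.492], [0.015, -0.699, -0.715, 1038.429], [0.0, 0.0, 0.0, 1.0]]
top 551.9019641771307 323.5828387145265 239.01244691450668 [[0.028, -0.998, 0.053, 489.791], [-1.0, -0.028, -0.009, 28.294], [0.01, -0.053, -0.999, 1555.03], [0.0, 0.0, 0.0, 1.0]]
{'t': 0.1, 'joints': array([-1.23457568e+00,  4.91490386e-01,  1.55939588e+00, -1.54759686e-05,
        1.09168618e+00, -1.05570344e-01]), 'qvel': array([ 1.68505221e-03, -1.88826853e-03, -1.19667724e-03,  1.21336432e-03,
       -2.43715075e-03, -8.24508700e-05]), 'tau': array([ 3.18553924e-03, -6.13623333e+01, -2.58604252e+01,  6.94188173e-02,
        4.70467249e-02, -8.26628639e-05]), 'eef_pos': array([ 267.17927163, -564.75063683,  191.22318038]), 'tcp_rot': array([-3.14150306e+00,  9.75782900e-04, -1.12899816e+00]), 'ft_force': array([0.50053054, 0.08684093, 0.17449435]), 'moment': array([ 0.02433711, -0.01100028, -0.03529859]), 'opening': 1.001461349383347}
```

View pics/scene0.png

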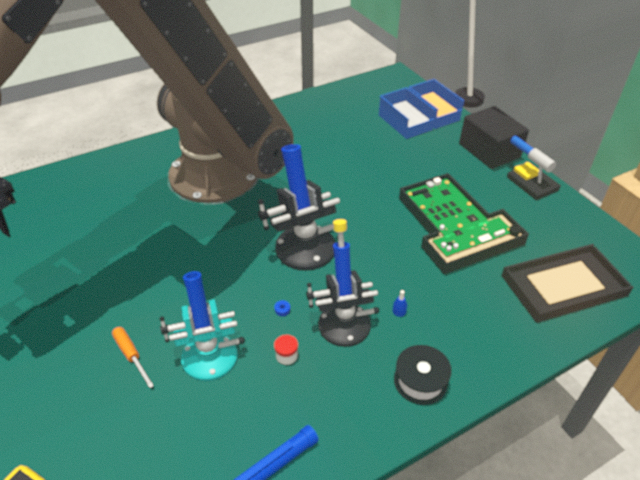

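View pics/top0.png

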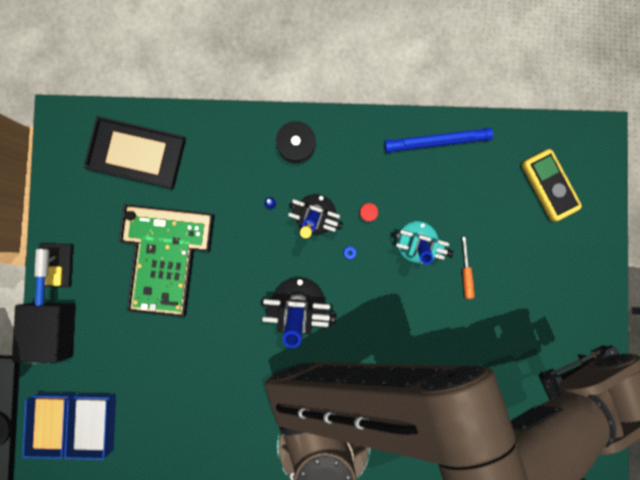

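Run:
```python
from h import *
import pickle
cs=pickle.load(open("c0.pkl","rb"))
a=cs["scene"]["img"][205:355,290:390];b=cs["top"]["img"][180:250,255:365]
a=cv2.resize(a,(400,600),interpolation=cv2.INTER_CUBIC)   # 4x
b=cv2.resize(b,None,fx=3.6,fy=3.6,interpolation=cv2.INTER_CUBIC)
o=np.zeros((600,800,3),np.uint8);o[:,:400]=a;o[:b.shape[0],402:402+b.shape[1]]=b[:,:398];save("crop0",o)
for n,lo,hi in(("scene",(20,120,120),(35,255,255)),("top",(20,120,120),(35,255,255))):
    h=cv2.cvtColor(cs[n]["img"],cv2.COLOR_RGB2HSV)
    for nm,m in(("yel",cv2.inRange(h,(20,120,90),(35,255,255))),("blue",cv2.inRange(h,(105,150,60),(125,255,255)))):
        k,l,s,ce=cv2.connectedComponentsWithStats(m)
        for i in range(1,k):
            if s[i,4]>15:print(n,nm,s[i],ce[i].round(2))
```

```text
scene yel [425  93  29  22 228] [439.29 103.7 ]
scene yel [514 162  25  18 303] [526.49 170.6 ]
scene yel [467 202   5   4  16] [468.81 203.19]
scene yel [333 219  14  13 149] [339.46 224.87]
scene yel [  5 465  39  15 238] [ 24.28 472.94]
scene blue [399  86  37  25 122] [417.26  95.65]
scene blue [380  92  47  46 554] [397.1  118.03]
scene blue [456 106   6   9  23] [458.83 109.43]
scene blue [428 116   9   7  24] [432.12 119.21]
scene blue [511 136  20  17 169] [520.21 143.59]
scene blue [ 281  144   29   65 1020] [295.67 173.27]
scene blue [333 242  19  53 695] [342.65 267.54]
scene blue [183 271  27  57 885] [196.42 297.81]
scene blue [393 298  14  18 192] [399.48 307.28]
scene blue [275 300  15  16 195] [282.06 307.75]
scene blue [ 234  425   84   55 1494] [280.87 455.26]
top yel [ 522  149   60   72 1059] [548.34 186.24]
top yel [300 226  12  13 118] [305.36 231.86]
top yel [ 45 266  18  21 291] [ 54.28 276.  ]
top yel [  35  400   27   48 1166] [ 48.01 423.47]
top blue [ 385  127  108   26 1324] [438.24 139.69]
top blue [265 197  11  12  77] [270.47 203.44]
top blue [301 211  19  21 166] [311.4  219.02]
top blue [419 241  14  24 255] [425.05 252.83]
top blue [343 246  14  14 147] [349.54 252.39]
top blue [ 34 278  11  28 251] [ 39.29 292.06]
top blue [282 308  21  41 655] [293.17 328.5 ]
top blue [  22  393   93   67 2395] [ 68.16 428.94]
```

View pics/crop0.png

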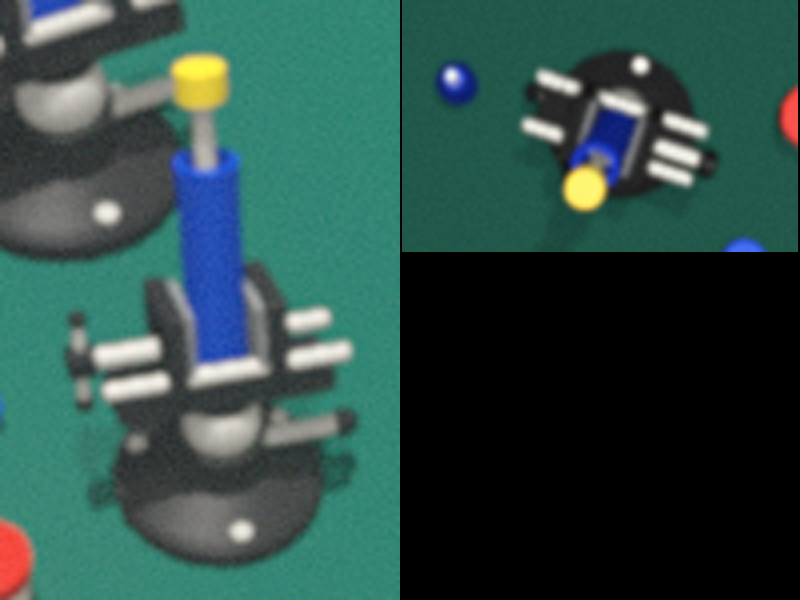

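```bash
cat > fit.py <<'E'
from h import *
from scipy.optimize import least_squares
th=np.radians(20)
def axis(a): return np.array([np.sin(th)*np.cos(a),np.sin(th)*np.sin(a),np.cos(th)])
def cyl(c,m,ax,z0,z1,r):
    u=np.cross(ax,[0,0,1.]);u/=np.linalg.norm(u);v=np.cross(ax,u);t=np.linspace(0,2*np.pi,48)
    P=[m+ax*z+r*(np.cos(s)*u+np.sin(s)*v) for z in(z0,z1) for s in t]
    return cv2.convexHull(np.array([proj(c,p) for p in P],np.float32))[:,0]
def mask(img,lo,hi,box):
    x0,y0,x1,y1=box;h=cv2.cvtColor(img,cv2.COLOR_RGB2HSV)[y0:y1,x0:x1];m=cv2.inRange(h,lo,hi)
    k,l,s,ce=cv2.connectedComponentsWithStats(m);i=1+np.argmax(s[1:,4]);return l==i
def soft(h,box,s=8):
    x0,y0,x1,y1=box;M=np.zeros(((y1-y0)*s,(x1-x0)*s),np.uint8)
    cv2.fillConvexPoly(M,np.round(((h-[x0,y0]+.5)*s-.5)*16).astype(int),255,shift=4)
    return cv2.resize(M,(x1-x0,y1-y0),interpolation=cv2.INTER_AREA)/255.
E
python3 - <<'E'
from fit import *
import pickle
cs=pickle.load(open("c0.pkl","rb"));S,T=cs["scene"],cs["top"]
bs=(325,210,360,240);bt=(294,220,318,245);bb=(325,236,360,284)
ks=mask(S["img"],(20,110,90),(35,255,255),bs);kt=mask(T["img"],(20,110,90),(35,255,255),bt);br=mask(S["img"],(105,130,50),(125,255,255),bb)
bl=lambda m:cv2.GaussianBlur(m.astype(np.float64),(0,0),2)
p0,e=tri([ray(S,339.5,225),ray(T,305.4,231.9)]);print("knob tri",p0,e)
F,e=tri([ray(S,290+219/4,205+480/4),ray(T,316.1,214.2)]);print("foot tri",F,e)
def res(q,full=False):
    k=q[:3];ax=axis(q[3]);m=k-41*ax;r=[]
    for c,b,M,z0,z1,R in((S,bs,ks,32,50,13),(T,bt,kt,32,50,13),(S,bb,br,-90,0,16)):
        r.append((bl(soft(cyl(c,m,ax,z0,z1,R),b))-bl(M)).ravel())
    return np.concatenate(r)
for a0 in(2.4,2.8,3.2):
    s=least_squares(res,[*p0,a0],x_scale=[5,5,5,.1],diff_step=[2e-3,2e-2,2e-3,1e-2]);print(s.x,s.cost,"axis",axis(s.x[3]),"mouth",s.x[:3]-41*axis(s.x[3]))
d=s.x[:3]-F;print("yaw from foot",np.arctan2(d[1],d[0]),np.hypot(d[0],d[1]))
E
```

```text
knob tri [575.9826857   60.7667885  238.88073464] [np.float64(0.13524453482221685), np.float64(0.13524453482226634)]
foot tri [643.14849524  39.33842342   3.44962232] [np.float64(1.8596292701378798), np.float64(1.8596292701378776)]
[576.04553694  61.06416301 236.13335253   2.86714494] 12.929141318959518 axis [-0.32922005  0.09269271  0.93969262] mouth [589.54355886  57.26376174 197.60595508]
[576.22408257  60.85789575 236.5587001    2.87076322] 12.956138938725168 axis [-0.32955328  0.0915009   0.93969262] mouth [589.73576703  57.10635891 198.03130265]
[576.2474546   60.88010104 236.49370437   2.86853654] 12.978321912279664 axis [-0.32934872  0.09223448  0.93969262] mouth [589.7507521   57.09848732 197.96630692]
yaw from foot 2.8300827356831757 70.28366177715357
```

```bash
python3 - <<'E'
from h import *
import pickle
cs=pickle.load(open("c0.pkl","rb"));S,T=cs["scene"],cs["top"]
print(tri([ray(S,291.5,148),ray(T,291.5,339.5)]),tri([ray(S,193,274),ray(T,425.5,258.5)]))
E
python3 -m handwheel '[{"z":0.04,"hand":0.0951},{"z":0.08},{"z":0.12},{"z":0.16,"spin":-1.4},{"x":0.02,"y":0.04,"z":0.18,"spin":-2.8},{"x":0.035,"y":0.07,"z":0.18,"spin":-4.2}]'
```

```text
(array([323.4609902 ,  86.34699947, 259.12893121]), [np.float64(1.391214194315209), np.float64(1.3912141943152525)]) (array([ 521.61001543, -234.01007227,  202.48615472]), [np.float64(0.9869206256235667), np.float64(0.9869206256235594)])invalid input
```

```bash
python3 -m handwheel '[{"hand":0.095,"x":0,"y":0,"z":0.04,"spin":0},{"hand":0.095,"x":0,"y":0,"z":0.08,"spin":0},{"hand":0.095,"x":0,"y":0,"z":0.12,"spin":0},{"hand":0.095,"x":0,"y":0,"z":0.16,"spin":-1.4},{"hand":0.095,"x":0.02,"y":0.04,"z":0.18,"spin":-2.8},{"hand":0.095,"x":0.035,"y":0.07,"z":0.18,"spin":-4.2}]'
```

```text
t: 0.6
eef_pos: [302.1, -495.9, 374.8]
tcp_rot: [-3.14, -0.005, -1.504]
ft_force: [-0.0, -0.1, 0.0]
opening: 0.997
```

```bash
python3 -m handwheel '[{"hand":0.095,"x":0.015,"y":0.03,"z":0,"spin":-1},{"hand":0.095,"x":0.03,"y":0.06,"z":0,"spin":-2},{"hand":0.095,"x":0.046,"y":0.093,"z":0,"spin":-3},{"hand":0.095,"x":0.061,"y":0.124,"z":0,"spin":-4},{"hand":0.095,"x":0.076,"y":0.155,"z":0,"spin":-4.2},{"hand":0.095,"x":0.091,"y":0.186,"z":0,"spin":-4.2},{"hand":0.095,"x":0.107,"y":0.217,"z":0,"spin":-4.2},{"hand":0.095,"x":0.122,"y":0.248,"z":0,"spin":-4.2},{"hand":0.095,"x":0.137,"y":0.279,"z":0,"spin":-4.2},{"hand":0.095,"x":0.152,"y":0.31,"z":0,"spin":-4.2},{"hand":0.095,"x":0.168,"y":0.341,"z":0,"spin":-4.2},{"hand":0.095,"x":0.183,"y":0.372,"z":0,"spin":-4.2},{"hand":0.095,"x":0.198,"y":0.403,"z":0,"spin":-4.2},{"hand":0.095,"x":0.213,"y":0.434,"z":0,"spin":-4.2},{"hand":0.095,"x":0.229,"y":0.465,"z":0,"spin":-4.2},{"hand":0.095,"x":0.244,"y":0.496,"z":0,"spin":-4.2},{"hand":0.095,"x":0.259,"y":0.527,"z":-0.01,"spin":-4.2},{"hand":0.095,"x":0.274,"y":0.556,"z":-0.02,"spin":-4.2},{"hand":0.095,"x":0.274,"y":0.556,"z":-0.03,"spin":-4.2},{"hand":0.095,"x":0.274,"y":0.556,"z":-0.03,"spin":-4.2}]'
python3 - <<'E'
from h import *
import pickle
c=read_camera("wrist");save("w1",c["img"]);pickle.dump(c,open("w1.pkl","wb"))
print(c["fx"],c["cx"],c["cy"],np.round(c["T"],3).tolist());s=state();print(s["eef_pos"],s["tcp_rot"],s["joints"])
E
```

```text
t: 2.27
eef_pos: [575.8, 62.3, 339.1]
tcp_rot: [3.137, -0.001, -1.859]
ft_force: [-0.5, -0.2, -0.5]
opening: 0.994
371.64829954431775 322.9298363176694 245.00488011900487 [[-0.284, -0.929, -0.238, 644.156], [-0.959, 0.276, 0.069, 42.41], [0.002, 0.248, -0.969, 531.662], [0.0, 0.0, 0.0, 1.0]]
[575.77991377  61.21681388 340.5211699 ] [ 3.13896238e+00 -1.09696709e-03 -1.86086265e+00] [-7.97255284e-03  3.12815738e-01  1.44745396e+00 -3.27103500e-04
  1.38415464e+00  1.85295270e+00]
```

View pics/w1.png

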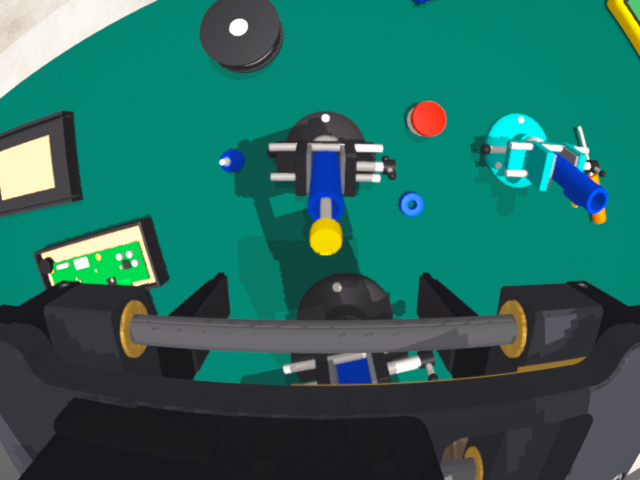

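```bash
cat >> h.py <<'E'
_pp=proj
def proj(c,p):
    if c["fx"]>450: return _pp(c,p)
    T=np.array(c["T"]);q=T[:3,:3].T@(np.array(p)-T[:3,3]);r=np.hypot(q[0],q[1]);a=np.arctan2(r,q[2])
    return c["fx"]*a*q[0]/r+c["cx"],c["fy"]*a*q[1]/r+c["cy"]
E
python3 - <<'E'
from fit import *
import pickle
cs=pickle.load(open("c0.pkl","rb"));S,T=cs["scene"],cs["top"];W=pickle.load(open("w1.pkl","rb"))
Y=((20,110,90),(35,255,255));B=((105,130,50),(125,255,255))
V=[(S,(325,210,360,240),Y,32,50,13),(T,(294,220,318,245),Y,32,50,13),(S,(325,236,360,284),B,-90,0,16),
   (W,(300,210,355,265),Y,32,50,13)]
Ms=[mask(c["img"],*m,b) for c,b,m,*_ in V]
bl=lambda m:cv2.GaussianBlur(m.astype(np.float64),(0,0),2)
# barrel in wrist: side edges per row
h=cv2.cvtColor(W["img"],cv2.COLOR_RGB2HSV);mb=cv2.inRange(h,*B)
rows=np.arange(160,205,5);obs=[]
for y in rows:
    x=np.where(mb[y,295:350])[0]+295;obs.append((x.min()+x.max())/2)
print(dict(zip(rows.tolist(),obs)))
def res(q,idx,wb):
    k=q[:3];ax=axis(q[3]);m=k-41*ax
    r=[(bl(soft(cyl(V[i][0],m,ax,*V[i][3:]),V[i][1]))-bl(Ms[i])).ravel() for i in idx]
    if wb:
        P=np.array([proj(W,m-z*ax) for z in np.arange(0,100,5)]);o=np.argsort(P[:,1])
        r.append(.3*(np.interp(rows,P[o,1],P[o,0])-obs))
    return np.concatenate(r)
for nm,idx,wb in(("all",[0,1,2,3],1),("noW",[0,1,2],0),("W+top",[1,3],1),("W+scene",[0,2,3],1)):
    s=least_squares(res,[576,61,236.5,2.86],args=(idx,wb),x_scale=[5,5,5,.1],diff_step=[2e-3,2e-2,2e-3,1e-2]);print(nm,s.x.round(3),round(s.cost,2),"axis",axis(s.x[3]).round(4),"|",[round(float((res(s.x,[i],0)**2).sum()),2) for i in range(4)])
E
```

```text
{160: np.float64(325.0), 165: np.float64(325.5), 170: np.float64(325.0), 175: np.float64(325.5), 180: np.float64(325.0), 185: np.float64(325.0), 190: np.float64(325.5), 195: np.float64(325.5), 200: np.float64(325.5)}
all [578.144  59.339 237.995   2.865] 17.3 axis [-0.3291  0.0933  0.9397] | [5.5, 3.3, 20.75, 4.07]
noW [576.046  61.017 236.243   2.869] 12.99 axis [-0.3293  0.0922  0.9397] | [3.55, 0.47, 21.97, 64.07]
W+top [576.83   59.614 231.988   2.836] 1.98 axis [-0.3262  0.1028  0.9397] | [26.89, 1.2, 24.4, 2.71]
W+scene [578.386  59.242 238.579   2.864] 15.53 axis [-0.3289  0.0938  0.9397] | [4.56, 3.96, 21.45, 4.21]
```

```bash
python3 -m handwheel '[{"hand":0.08,"x":0.001,"y":-0.0015,"z":-0.02,"spin":0.12},{"hand":0.07,"x":0.001,"y":-0.0015,"z":-0.04,"spin":0.12},{"hand":0.06,"x":0.001,"y":-0.0015,"z":-0.06,"spin":0.12},{"hand":0.05,"x":0.001,"y":-0.0015,"z":-0.08,"spin":0.12},{"hand":0.05,"x":0.001,"y":-0.0015,"z":-0.095,"spin":0.12},{"hand":0.045,"x":0.001,"y":-0.0015,"z":-0.105,"spin":0.12},{"hand":0.04,"x":0.001,"y":-0.0015,"z":-0.1085,"spin":0.12},{"hand":0.04,"x":0.001,"y":-0.0015,"z":-0.1085,"spin":0.12},{"hand":0.04,"x":0.001,"y":-0.0015,"z":-0.1085,"spin":0.12},{"hand":0.04,"x":0.001,"y":-0.0015,"z":-0.1085,"spin":0.12}]'
python3 - <<'E'
from h import *
import pickle
c=read_camera("wrist");d=read_camera("scene");pickle.dump((c,d),open("w2.pkl","wb"))
a=cv2.resize(c["img"][190:390,220:430],None,fx=2,fy=2,interpolation=3);b=cv2.resize(d["img"][170:290,290:390],None,fx=3.3,fy=3.3,interpolation=3)
o=np.zeros((400,760,3),np.uint8);o[:,:420]=a;o[:b.shape[0],425:425+b.shape[1]]=b[:400];save("w2",o)
s=state();print(s["eef_pos"],s["tcp_rot"],s["opening"],s["ft_force"])
E
```

```text
t: 3.15
eef_pos: [577.7, 59.3, 234.4]
tcp_rot: [-3.14, 0.0, -1.852]
ft_force: [-0.6, 0.3, -0.7]
opening: 0.428
[577.52809983  59.44586449 234.1297609 ] [-3.14023487e+00  2.41485876e-04 -1.85154887e+00] 0.4240638497187455 [-0.86187067  0.32656226  0.11468947]
```

View pics/w2.png

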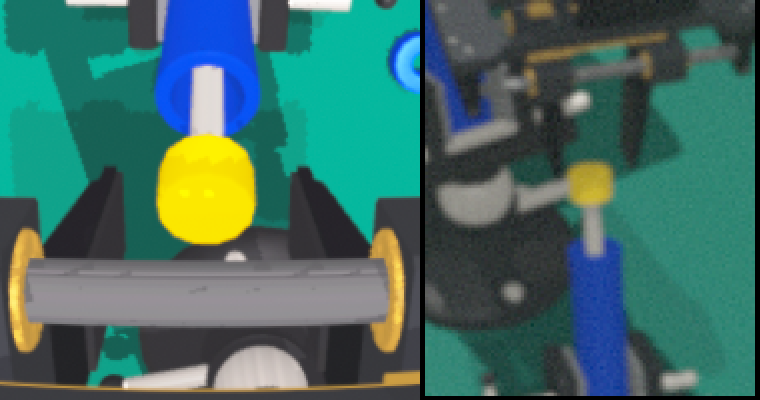

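Run:
```python
from h import *
import pickle
from scipy.spatial.transform import Rotation as R
c,d=pickle.load(open("w2.pkl","rb"));s=state()
Rt=R.from_euler("xyz",s["tcp_rot"]).as_matrix();p=np.array(s["eef_pos"]);print(Rt.round(3).tolist())
cc=lambda u,v:((u-220)*2,(v-190)*2)
dd=lambda u,v:(425+(u-290)*3.3,(v-170)*3.3)
for n,q in(("tcp",[0,0,0]),("tipL",[-22,0,14]),("tipR",[22,0,14]),("grasp",[0,0,-5])):
    w=p+Rt@q;print(n,np.round(cc(*proj(c,w))),np.round(dd(*proj(d,w))))
print("opening mm",s["opening"]*95)
for k in([577,59.5,237],[576,61,236.3]):print(np.round(cc(*proj(c,k))),np.round(dd(*proj(d,k))))
```

```text
[[-0.277, -0.961, 0.001], [-0.961, 0.277, -0.0], [-0.0, -0.001, -1.0]]
tcp [206. 187.] [587. 190.]
tipL [131. 171.] [621. 201.]
tipR [280. 171.] [552. 212.]
grasp [206. 193.] [588. 183.]
opening mm 40.28606572328082
[206. 192.] [587. 185.]
[202. 196.] [588. 185.]
```

Run:
```python
from h import *
d=read_camera("scene")
b=cv2.resize(d["img"][165:255,300:400],None,fx=6.6,fy=6.6,interpolation=3);b=np.clip(b*1.6,0,255).astype(np.uint8);save("s3",b);s=state();print(s["eef_pos"])
```

```text
[577.44867516  59.52101086 233.95089303]
```

View pics/s3.png

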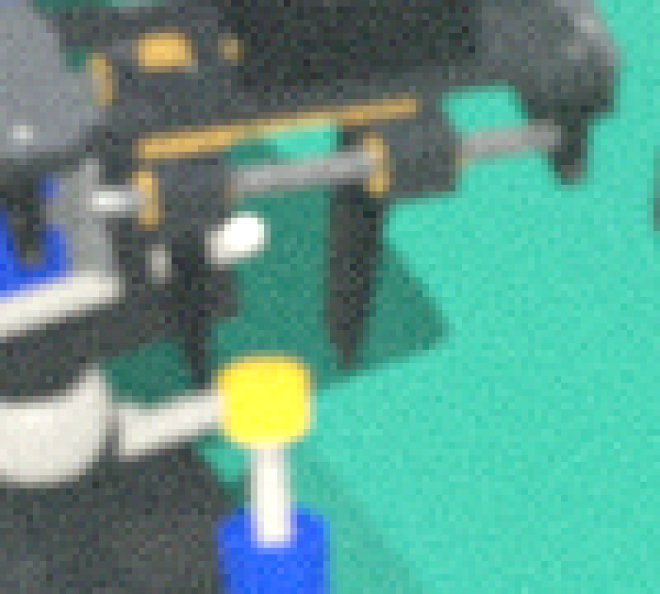

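Run:
```python
from h import *
import pickle
c,d=pickle.load(open("w2.pkl","rb"))
def wray(c,u,v):
    x,y=u-c["cx"],v-c["cy"];r=np.hypot(x,y);a=r/c["fx"];T=np.array(c["T"])
    return T[:3,3],T[:3,:3]@np.array([np.sin(a)*x/r,np.sin(a)*y/r,np.cos(a)])
for w,s in(((113,168),(352.6,220.3)),((300,168),(330.3,222.6)),((206,190),(290+165/3.3,170+183/3.3))):
    print(tri([wray(c,220+w[0]/2,190+w[1]/2),ray(d,*s)]))
print(np.round(c["T"],3).tolist())
```

```text
(array([597.86348091,  76.54036913, 261.75715612]), [np.float64(0.24381750006218808), np.float64(0.24381750006224723)])
(array([586.32618865,  33.60787477, 265.5440981 ]), [np.float64(0.6887727485018557), np.float64(0.6887727485017888)])
(array([579.63988589,  59.18385804, 241.49531284]), [np.float64(0.5200760220949152), np.float64(0.5200760220949451)])
[[-0.277, -0.932, -0.233, 645.017], [-0.961, 0.268, 0.067, 39.948], [0.0, 0.243, -0.97, 427.363], [0.0, 0.0, 0.0, 1.0]]
```

```bash
python3 -m handwheel '[{"hand":0.032,"x":0,"y":0,"z":0,"spin":0},{"hand":0.029,"x":0,"y":0,"z":0,"spin":0},{"hand":0.029,"x":0,"y":0,"z":0,"spin":0},{"hand":0.029,"x":0,"y":0,"z":0,"spin":0}]'
python3 - <<'E'
from h import *
import pickle
c=read_camera("wrist");d=read_camera("scene");pickle.dump((c,d),open("w4.pkl","wb"))
a=cv2.resize(c["img"][220:320,265:385],None,fx=3.5,fy=3.5,interpolation=3);b=cv2.resize(d["img"][190:260,310:365],None,fx=6,fy=6,interpolation=3)
o=np.zeros((420,770,3),np.uint8);o[:350,:420]=a;o[:420,430:430+b.shape[1]]=np.clip(b*1.6,0,255);save("w4",o)
s=state();print(s["eef_pos"],s["opening"],s["ft_force"])
E
```

```text
t: 3.63
eef_pos: [577.3, 59.5, 233.3]
tcp_rot: [-3.142, -0.0, -1.852]
ft_force: [-0.9, 0.5, -0.5]
opening: 0.307
[577.27221563  59.4955382  233.25033942] 0.3046178244750923 [ 0.79371764 -0.14838888  0.03688324]
```

View pics/w4.png

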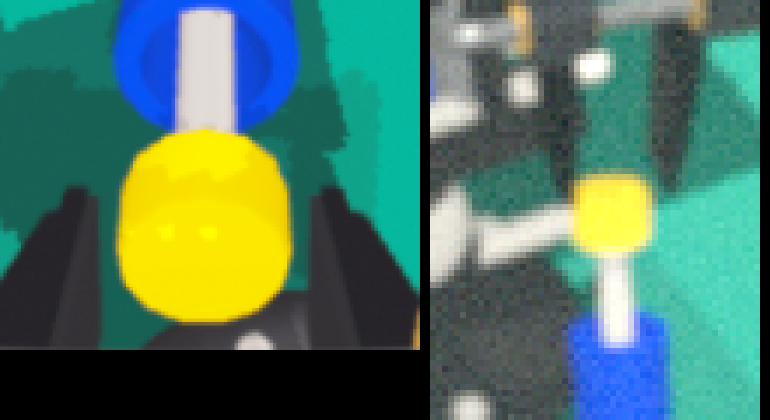

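```bash
python3 -m handwheel '[{"hand":0.026,"x":0,"y":0,"z":0,"spin":0},{"hand":0.023,"x":0,"y":0,"z":0,"spin":0},{"hand":0.022,"x":0,"y":0,"z":0,"spin":0},{"hand":0.022,"x":0,"y":0,"z":0,"spin":0},{"hand":0.022,"x":0,"y":0,"z":0,"spin":0}]'
```

```text
t: 4.15
eef_pos: [577.3, 59.5, 233.3]
tcp_rot: [-3.142, -0.0, -1.852]
ft_force: [0.2, -0.4, 0.0]
opening: 0.232
```

Run:
```python
from h import *
import pickle
from fit import *
def wray(c,u,v):
    x,y=u-c["cx"],v-c["cy"];r=np.hypot(x,y);a=r/c["fx"];T=np.array(c["T"])
    return T[:3,3],T[:3,:3]@np.array([np.sin(a)*x/r,np.sin(a)*y/r,np.cos(a)])
c1=pickle.load(open("w1.pkl","rb"));(c2,_),(c4,d4)=[pickle.load(open(f"w{i}.pkl","rb")) for i in(2,4)]
for nm,c,L,R,g in(("w1",c1,(224,277),(420,277),94.5),("w2",c2,(279,276),(366.5,274),40.3),("w4",c4,(265+99/3.5,220+190/3.5),(265+314/3.5,220+187/3.5),29)):
    o,a=wray(c,*L);_,b=wray(c,*R);k=g/np.linalg.norm(a-b);m=o+k*(a+b)/2;print(nm,m,k)
for w,s in(((265+90/3.5,220+190/3.5),(350.3,221.7)),((265+325/3.5,220+187/3.5),(332.2,222.5))):print(tri([wray(c4,*w),ray(d4,*s)]))
```

```text
w1 [588.32845862  59.08333648 366.38252634] 181.5062692408771
w2 [592.54219681  55.11244769 265.82613372] 171.70835125752149
w4 [591.09909224  55.05825846 260.08019508] 175.8121684216453
(array([595.59709996,  71.5428932 , 258.66977055]), [np.float64(1.3183024181282748), np.float64(1.3183024181284528)])
(array([586.89922542,  38.57128266, 263.63001736]), [np.float64(1.5723059343506627), np.float64(1.572305934350615)])
```

```bash
python3 -m handwheel '[{"hand":0.05,"x":0,"y":0,"z":0,"spin":0},{"hand":0.05,"x":0,"y":0,"z":0,"spin":0},{"hand":0.05,"x":0,"y":0,"z":0,"spin":0},{"hand":0.05,"x":0,"y":0,"z":-0.008,"spin":0},{"hand":0.05,"x":0,"y":0,"z":-0.016,"spin":0},{"hand":0.05,"x":0,"y":0,"z":-0.024,"spin":0},{"hand":0.045,"x":0,"y":0,"z":-0.03,"spin":0},{"hand":0.04,"x":0,"y":0,"z":-0.03,"spin":0},{"hand":0.04,"x":0,"y":0,"z":-0.03,"spin":0},{"hand":0.04,"x":0,"y":0,"z":-0.03,"spin":0}]'
python3 - <<'E'
from h import *
import pickle
c=read_camera("wrist");d=read_camera("scene");pickle.dump((c,d),open("w5.pkl","wb"))
a=cv2.resize(c["img"][220:320,265:385],None,fx=3.5,fy=3.5,interpolation=3);b=cv2.resize(d["img"][190:260,310:365],None,fx=6,fy=6,interpolation=3)
o=np.zeros((420,770,3),np.uint8);o[:350,:420]=a;o[:420,430:430+b.shape[1]]=np.clip(b*1.6,0,255);save("w5",o)
s=state();print(s["eef_pos"],s["opening"],s["ft_force"])
E
```

```text
t: 4.98
eef_pos: [577.4, 59.5, 203.4]
tcp_rot: [-3.141, -0.0, -1.852]
ft_force: [-0.2, 0.2, 0.1]
opening: 0.423
[577.43122562  59.51978262 203.57223867] 0.41889854901729734 [-0.24671702 -0.05322263 -0.61206739]
```

View pics/w5.png

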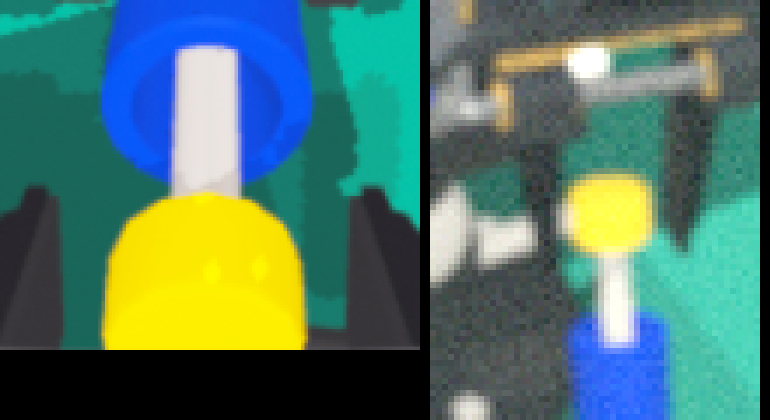

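```bash
python3 -m handwheel '[{"hand":0.04,"x":-0.001,"y":0,"z":-0.004,"spin":0},{"hand":0.04,"x":-0.002,"y":0.0005,"z":-0.008,"spin":0},{"hand":0.04,"x":-0.002,"y":0.0005,"z":-0.012,"spin":0},{"hand":0.04,"x":-0.002,"y":0.0005,"z":-0.012,"spin":0},{"hand":0.034,"x":-0.002,"y":0.0005,"z":-0.012,"spin":0},{"hand":0.030,"x":-0.002,"y":0.0005,"z":-0.012,"spin":0},{"hand":0.027,"x":-0.002,"y":0.0005,"z":-0.012,"spin":0},{"hand":0.024,"x":-0.002,"y":0.0005,"z":-0.012,"spin":0},{"hand":0.02,"x":-0.002,"y":0.0005,"z":-0.012,"spin":0},{"hand":0.015,"x":-0.002,"y":0.0005,"z":-0.012,"spin":0},{"hand":0.015,"x":-0.002,"y":0.0005,"z":-0.012,"spin":0},{"hand":0.015,"x":-0.002,"y":0.0005,"z":-0.012,"spin":0},{"hand":0.015,"x":-0.002,"y":0.0005,"z":-0.012,"spin":0}]'
python3 - <<'E'
from h import *
import pickle
c=read_camera("wrist");d=read_camera("scene");pickle.dump((c,d),open("w6.pkl","wb"))
a=cv2.resize(c["img"][220:320,265:385],None,fx=3.5,fy=3.5,interpolation=3);b=cv2.resize(d["img"][190:260,310:365],None,fx=6,fy=6,interpolation=3)
o=np.zeros((420,770,3),np.uint8);o[:350,:420]=a;o[:420,430:430+b.shape[1]]=np.clip(b*1.6,0,255);save("w6",o)
s=state();print(s["t"],s["eef_pos"],s["opening"]*95,s["ft_force"],s["moment"])
E
```

```text
t: 6.17
eef_pos: [575.3, 60.0, 191.4]
tcp_rot: [-3.141, -0.0, -1.852]
ft_force: [-0.6, -0.6, 1.9]
opening: 0.266
6.2667 [575.27797642  59.98345702 191.34259748] 25.344290984326626 [-0.326961    0.06510745  2.02062457] [-0.00586602  0.06303193 -0.02578035]
```

View pics/w6.png

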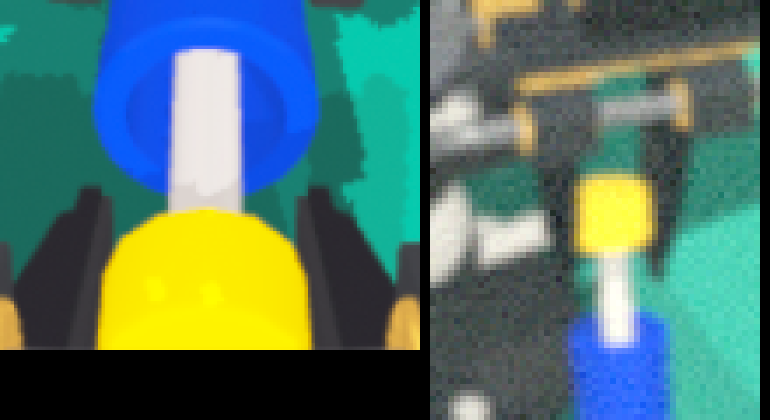

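```bash
python3 -m handwheel '[{"hand":0.015,"x":-0.0003,"y":0.0001,"z":0.0009,"spin":0},{"hand":0.015,"x":-0.0007,"y":0.0002,"z":0.0019,"spin":0},{"hand":0.015,"x":-0.001,"y":0.0003,"z":0.0028,"spin":0},{"hand":0.015,"x":-0.0013,"y":0.0004,"z":0.0038,"spin":0},{"hand":0.015,"x":-0.0016,"y":0.0005,"z":0.0047,"spin":0},{"hand":0.015,"x":-0.002,"y":0.0006,"z":0.0056,"spin":0},{"hand":0.015,"x":-0.0023,"y":0.0007,"z":0.0066,"spin":0},{"hand":0.015,"x":-0.0026,"y":0.0007,"z":0.0075,"spin":0},{"hand":0.015,"x":-0.003,"y":0.0008,"z":0.0085,"spin":0},{"hand":0.015,"x":-0.0033,"y":0.0009,"z":0.0094,"spin":0},{"hand":0.015,"x":-0.0033,"y":0.0009,"z":0.0094,"spin":0}]'
python3 -c "
from h import *
s=state();print(s['eef_pos'],s['opening']*95,s['ft_force'],s['moment'])"
```

```text
t: 7.18
eef_pos: [572.0, 60.9, 200.9]
tcp_rot: [-3.141, -0.0, -1.852]
ft_force: [-0.1, -0.4, 0.2]
opening: 0.269
[571.97296577  60.9169257  200.8866295 ] 25.59304301804452 [-0.0905669  -0.37400719  0.21984305] [0.04386966 0.03073998 0.03792174]
```

```bash
python3 -m handwheel '[{"hand":0.015,"x":-0.0004,"y":0.0001,"z":0.0012,"spin":0},{"hand":0.015,"x":-0.0008,"y":0.0002,"z":0.0023,"spin":0},{"hand":0.015,"x":-0.0012,"y":0.0003,"z":0.0035,"spin":0},{"hand":0.015,"x":-0.0016,"y":0.0005,"z":0.0047,"spin":0},{"hand":0.015,"x":-0.002,"y":0.0006,"z":0.0059,"spin":0},{"hand":0.015,"x":-0.0025,"y":0.0007,"z":0.007,"spin":0},{"hand":0.015,"x":-0.0029,"y":0.0008,"z":0.0082,"spin":0},{"hand":0.015,"x":-0.0033,"y":0.0009,"z":0.0094,"spin":0},{"hand":0.015,"x":-0.0037,"y":0.001,"z":0.0106,"spin":0},{"hand":0.015,"x":-0.0041,"y":0.0012,"z":0.0117,"spin":0},{"hand":0.015,"x":-0.0045,"y":0.0013,"z":0.0129,"spin":0},{"hand":0.015,"x":-0.0049,"y":0.0014,"z":0.0141,"spin":0},{"hand":0.015,"x":-0.0053,"y":0.0015,"z":0.0153,"spin":0},{"hand":0.015,"x":-0.0058,"y":0.0016,"z":0.0164,"spin":0},{"hand":0.015,"x":-0.0062,"y":0.0017,"z":0.0176,"spin":0},{"hand":0.015,"x":-0.0066,"y":0.0019,"z":0.0188,"spin":0},{"hand":0.015,"x":-0.0066,"y":0.0019,"z":0.0188,"spin":0}]'
python3 - <<'E'
from fit import *
import pickle
d=read_camera("scene");s=state();print(s['eef_pos'],s['opening']*95,s['ft_force'],s['moment'])
h=cv2.cvtColor(d["img"],cv2.COLOR_RGB2HSV);m=cv2.inRange(h,(20,110,90),(35,255,255))[180:250,310:370]
k,l,st,ce=cv2.connectedComponentsWithStats(m);print([(st[i],ce[i]+[310,180]) for i in range(1,k) if st[i,4]>20])
ax=axis(2.865);K=np.array([577.5,60,237.3])
for e in(0,10,20,30):print(e,proj(d,K+e*ax))
E
```

```text
t: 8.6
eef_pos: [565.4, 62.8, 219.8]
tcp_rot: [-3.141, 0.0, -1.852]
ft_force: [0.9, -0.3, -0.6]
opening: 0.266
[565.33743587  62.83544253 219.59699213] 25.367087549517237 [-0.18838823  0.5160677  -1.16399589] [ 0.11341738 -0.0279111  -0.01867345]
[(array([14,  6, 13,  4, 25], dtype=int32), array([329.8 , 187.52])), (array([ 23,  25,  14,  13, 164], dtype=int32), array([339.13414634, 211.2804878 ]))]
0 (np.float64(339.47659989383845), np.float64(226.16323000137402))
10 (np.float64(339.15367781446724), np.float64(221.5556096445518))
20 (np.float64(338.8283138726933), np.float64(216.91314752361905))
30 (np.float64(338.5004802661974), np.float64(212.23544694061098))
```

```bash
python3 -m handwheel '[{"hand":0.015,"x":-0.0004,"y":0.0001,"z":0.0012,"spin":0},{"hand":0.015,"x":-0.0008,"y":0.0002,"z":0.0023,"spin":0},{"hand":0.015,"x":-0.0012,"y":0.0003,"z":0.0035,"spin":0},{"hand":0.015,"x":-0.0016,"y":0.0005,"z":0.0047,"spin":0},{"hand":0.015,"x":-0.002,"y":0.0006,"z":0.0059,"spin":0},{"hand":0.015,"x":-0.0025,"y":0.0007,"z":0.007,"spin":0},{"hand":0.015,"x":-0.0029,"y":0.0008,"z":0.0082,"spin":0},{"hand":0.015,"x":-0.0033,"y":0.0009,"z":0.0094,"spin":0},{"hand":0.015,"x":-0.0037,"y":0.001,"z":0.0106,"spin":0},{"hand":0.015,"x":-0.0041,"y":0.0012,"z":0.0117,"spin":0},{"hand":0.015,"x":-0.0045,"y":0.0013,"z":0.0129,"spin":0},{"hand":0.015,"x":-0.0049,"y":0.0014,"z":0.0141,"spin":0},{"hand":0.015,"x":-0.0053,"y":0.0015,"z":0.0153,"spin":0},{"hand":0.015,"x":-0.0058,"y":0.0016,"z":0.0164,"spin":0},{"hand":0.015,"x":-0.0062,"y":0.0017,"z":0.0176,"spin":0},{"hand":0.015,"x":-0.0066,"y":0.0019,"z":0.0188,"spin":0},{"hand":0.015,"x":-0.0066,"y":0.0019,"z":0.0188,"spin":0}]'
python3 -c "
from h import *
s=state();print(s['eef_pos'],s['opening']*95,s['ft_force'],s['moment'])"
```

```text
t: 10.07
eef_pos: [558.8, 64.7, 238.6]
tcp_rot: [-3.141, -0.0, -1.852]
ft_force: [0.8, 0.4, -0.4]
opening: 0.267
[558.76088225  64.74033313 238.5826171 ] 25.36809458172913 [ 0.76629637  0.42587101 -0.36924427] [ 0.10256188 -0.04023777  0.00601067]
```

Forces stay small. Last 18 mm.

```bash
python3 -m handwheel '[{"hand":0.015,"x":-0.0004,"y":0.0001,"z":0.0012,"spin":0},{"hand":0.015,"x":-0.0008,"y":0.0002,"z":0.0023,"spin":0},{"hand":0.015,"x":-0.0012,"y":0.0003,"z":0.0035,"spin":0},{"hand":0.015,"x":-0.0016,"y":0.0005,"z":0.0047,"spin":0},{"hand":0.015,"x":-0.002,"y":0.0006,"z":0.0059,"spin":0},{"hand":0.015,"x":-0.0025,"y":0.0007,"z":0.007,"spin":0},{"hand":0.015,"x":-0.0029,"y":0.0008,"z":0.0082,"spin":0},{"hand":0.015,"x":-0.0033,"y":0.0009,"z":0.0094,"spin":0},{"hand":0.015,"x":-0.0037,"y":0.001,"z":0.0106,"spin":0},{"hand":0.015,"x":-0.0041,"y":0.0012,"z":0.0117,"spin":0},{"hand":0.015,"x":-0.0045,"y":0.0013,"z":0.0129,"spin":0},{"hand":0.015,"x":-0.0049,"y":0.0014,"z":0.0141,"spin":0},{"hand":0.015,"x":-0.0053,"y":0.0015,"z":0.0153,"spin":0},{"hand":0.015,"x":-0.0056,"y":0.0016,"z":0.0161,"spin":0},{"hand":0.015,"x":-0.0059,"y":0.0017,"z":0.0169,"spin":0},{"hand":0.015,"x":-0.0059,"y":0.0017,"z":0.0169,"spin":0},{"hand":0.015,"x":-0.0059,"y":0.0017,"z":0.0169,"spin":0},{"hand":0.015,"x":-0.0059,"y":0.0017,"z":0.0169,"spin":0}]'
python3 - <<'E'
from fit import *
import pickle
c=read_camera("wrist");d=read_camera("scene");pickle.dump((c,d),open("w7.pkl","wb"));s=state();print(s['eef_pos'],s['opening']*95,s['ft_force'],s['moment'])
h=cv2.cvtColor(d["img"],cv2.COLOR_RGB2HSV);m=cv2.inRange(h,(20,110,90),(35,255,255))[170:250,310:370]
k,l,st,ce=cv2.connectedComponentsWithStats(m);print([(st[i],ce[i]+[310,170]) for i in range(1,k) if st[i,4]>20])
ax=axis(2.865);K=np.array([577.5,60,237.3]);M=K-41*ax
for e in(0,66,68,70):print(e,proj(d,K+e*ax))
for z in(8,10,12):print("oring at",z,np.subtract(proj(d,M+z*ax),(310,175))*5,np.subtract(proj(c,M+z*ax),(265,180))*3)
print("mouth",np.subtract(proj(d,M),(310,175))*5)
a=cv2.resize(c["img"][180:320,265:385],None,fx=3,fy=3,interpolation=3);b=cv2.resize(d["img"][175:285,310:375],None,fx=5,fy=5,interpolation=3)
o=np.zeros((550,700,3),np.uint8);o[:420,:360]=a;o[:550,370:370+b.shape[1]]=np.clip(b*1.4,0,255);save("w7",o)
E
```

```text
t: 11.57
eef_pos: [552.8, 66.4, 255.1]
tcp_rot: [3.141, -0.0, -1.852]
ft_force: [0.7, 0.6, -0.6]
opening: 0.269
[552.84574911  66.38729488 255.10760861] 25.56790062231844 [-0.02569081  0.10296155 -0.44176991] [ 0.05837987 -0.02755271 -0.01347895]
[(array([ 22,  17,  13,  13, 161], dtype=int32), array([337.98757764, 193.14285714]))]
0 (np.float64(339.47659989383845), np.float64(226.16323000137402))
66 (np.float64(337.2993898334938), np.float64(195.09766330288056))
68 (np.float64(337.2316861724822), np.float64(194.1316322178705))
70 (np.float64(337.16387814661425), np.float64(193.16411200075328))
oring at 8 [152.62629046 330.6301558 ] [170.48922768  74.23652405]
oring at 10 [152.31216935 326.14811225] [170.48207878  78.54723066]
oring at 12 [151.99758182 321.65941356] [170.47486073  82.92115188]
mouth [153.87813138 348.49207372]
```

View pics/w7.png

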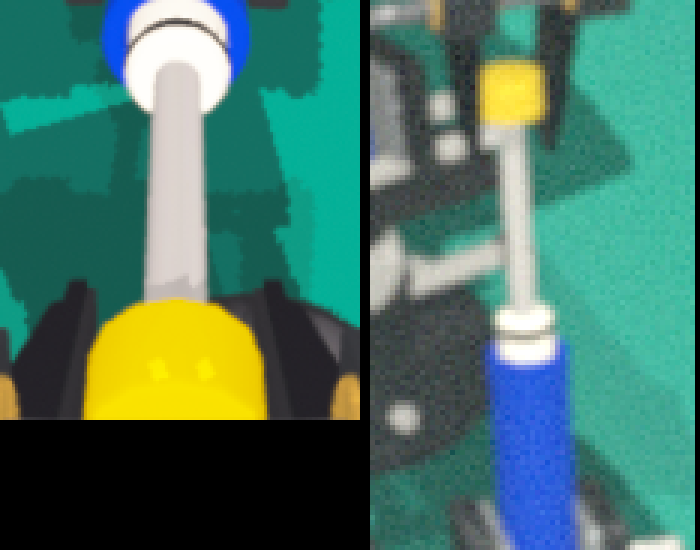

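```bash
python3 -m handwheel '[{"hand":0.015,"x":0,"y":0,"z":0,"spin":0},{"hand":0.015,"x":0,"y":0,"z":0,"spin":0},{"hand":0.015,"x":0,"y":0,"z":0,"spin":0}]'; python3 -c "
from h import *
s=state();print(s['eef_pos'],abs(s['qvel']).max(),s['opening']*95,s['ft_force']);print(job_done())"
```

```text
t: 11.92
eef_pos: [552.9, 66.4, 255.1]
tcp_rot: [3.142, -0.0, -1.852]
ft_force: [0.5, -0.2, -1.2]
opening: 0.265
[552.85189826  66.37634207 255.141135  ] 0.002177141456675766 25.143537266248877 [ 0.45562562 -0.17743713 -1.16027555]
the job is handed in; nothing more can be done
None
```

I drew the piston out of the barrel clamped in the smaller black vise, by its yellow knob, and handed the job in at about 12 s with the arm still holding it. The pull was about 68 mm along the 20° bore axis at roughly 14 mm/s.

**Last checks**
- **O-ring:** the last picture shows it clear above the mouth, with the lower plunger still in the bore. The knob's shift in the scene view corresponds to about 67.4 mm, which puts the O-ring about 9.5–10 mm clear.
- **Hold:** the grip was steady at about 25 mm on the 26 mm knob, and the arm was still.
- **Forces:** readings taken between the moves during the pull showed less than 1 N sideways.
- **Rest of the bench:** the gripper touched nothing but the knob that I could see. I took no final picture of the whole bench to confirm nothing else moved.

**What disagreed**
- **Finger height:** the cameras put the fingertips about 40 mm higher than the reported TCP implies. The first closing test at the nominal height gripped nothing. I then lowered by camera and gripped the knob.
- **Sideways drift:** the knob's final sideways position in the scene view is about 0.8 px (roughly 1.5 mm) off the prediction. I put this down to the fingers hiding part of the knob, since the sideways forces stayed near zero.

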